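# Hang the yellow toy caddy on its twin-pin counter stand

## Robot

A 6-joint arm with a two-finger parallel gripper is mounted at the origin on the work surface. World frame = base frame: x ahead of the robot, y to its left, z up, the work surface at z = 0. Lengths are in m, angles in rad, forces in N, time in s.
With the tool pointing down it reaches from about 0.425 to 0.95 m from the base axis. Payload 3.5 kg.
Tool frame: the origin (TCP) lies midway between the tips of the shut fingers; the grasp point (between the pads) lies 19 mm behind it (ctrl.hold_point_z is the distance from the TCP to the grasp point, in m); z points along the fingers, y is the line along which they close (so a half turn about z gives the same grasp; the last joint's range is limited). The gripper opens to 85 mm and grips with 20 to 120 N. Pads are 22 mm wide; open, the fingers measure 114 mm over their backs; the gripper's body (76 mm by 85 mm) begins 54 mm behind the grasp point. The pads swing forward as they close: fully open they stand 13 mm farther back than shut.
Start: joints at [1.135, 0.286, 1.577, -0, 1.279, -0.15], TCP at [0.19, 0.648, 0.231] pointing down, gripper open.
Joint ranges: [-2.77, 2.77], [-0.9, 2.22], [0.21, 2.48], [-1.53, 4.67], [0.24, 2.81], [-2.84, 2.84]. Speed limits (rad/s): [2.79, 2.79, 3.14, 3.14, 3.14, 3.14].

## Interface

Orientations are given as a unit quaternion [x, y, z, w].
In Python, from plant import readout, cams, sign_off, ctrl gives the robot as it stands. The module is installed in compiled form; this text tells all that it offers.
- The arm moves only by the tool step_arm, never from a script. Its argument "increments" is a list of rows, each a list of 2 entries, a list of its own where there are three numbers: the shift along the world's x, y, z in mm, then the turn, a rotation vector about the world's x, y, z in rad. In form: [[[x, y, z], [rx, ry, rz]], ...]. A call has 1 to 8 rows; each row shifts and turns the commanded pose from where the row before left it; what a row does not reach is not made up. A row lasts 1/12 s, in which the tool goes at most 41.7 mm and 7.16 degrees, less where a joint would pass 70% of its speed; a pose out of reach is approached as far as the arm can. A call is refused whole if a number of a shift passes 41.7 or a number of a turn 0.125, either way. A call with a gripper value outside its range is refused whole. "fingers" is the opening, from -1 (shut) to 1 (fully open), set as the call begins (left out, the last holds). The fingers move at their own pace and stop on an object; "grip_force" is the grip in N (left out, the last holds). Time passes only in rows, so rows that do not move let the fingers close. It gives the time, the measured TCP pose, the force, the opening and the grip force at its end, in the units of the state.
- readout.get_state(): the state, without advancing time (a new reading comes with each control period).
- cams.read_camera(name): name is "scene" or "side" or "wrist"; returns the picture (400x640x3 uint8, red, green, blue); there is no depth.
- cams.get_calibration(name): a dict with "fx", "fy", "cx", "cy" (pixels), "eye" and "rotation" of the camera in the world; the wrist camera has in their place "T_tool_cam" (4x4, takes a point from camera to tool coordinates, whose origin is the TCP and whose axes are the flange's). Camera axes: x right, y up, looking along -z (the intrinsics and any distortion apply to the point x, -y, -z); pixel columns grow to the right and rows downward; lengths in m; the calibration is good to about 2 mm. The wrist camera is an equidistant fisheye: a pixel r from the principal point sees the ray r / f radians off the axis. A picture is of the moment at which its call begins: read the wrist's pose just before it. get_calibration takes no time and is no camera call.
- sign_off(): hands the job in; it is judged then, once.
The state is a dict: "time": time; "qpos": joint angles; "dq": joint speeds; "joint_efforts": joint torques, N m; "eef_pos": TCP position; "tcp_rot": TCP orientation; "contact_force": force on the tool from outside, world axes, zero at the start; "wrist_torque": the same for the moment, N m; "opening": opening from 0.0 (shut) to 1.0 (fully open); "finger_force": force on a finger pad.
Only numpy, scipy, OpenCV 4.12 (cv2) and the standard library are available. Lean on these libraries where they do the work, as an engineer would, in place of code of your own. Each camera call takes 0.05 s, during which the arm holds its last target. There are 200 camera calls.

## Task

Take the yellow caddy by its white grip and hang it level on the display stand, with the hole of each ear over one of the two red pins and both ears resting fully down on the black collars. Either way round will do. Let go of it, and leave the blue caddy and the toy car where they are.

Things in the scene. Friction and masses are not known exactly. Their poses are not given: they have to be found in the camera images.
- caddy: Yellow open box, 70 (x) x 76 (y) x 60 mm high, 0.18-0.35 kg, loose. White upright grip over its middle: 14 mm thick (x), 54 long (y), 60 to 105 mm above the underside. At both ends a flat ear, 50 wide (x), 6 thick, reaches out to y = 105 mm, its underside 54 mm above the box's, with a 34 mm round hole centred at x = 0, y = +80 / -80. Origin: centre of underside, z up; same when turned half round.
- stand: Fixed stand: grey base 100 (x) x 250 (y) x 16 mm, two posts at x = 0, y = +80 / -80, each with a black collar 44 mm across, top face 100 mm above the counter, and on it a red pin 10 mm thick, 35 high, tip tapered (135 mm above the counter). Origin: centre of the base's underside, z up. A caddy fully down has its origin 46 mm straight above this one, y axes along each other.
- blue_caddy: Bystander, loose: a blue caddy of the same shape and size as the yellow one (210 mm long in y over the ears, 70 in x, 105 high with its white grip), but its ears are solid, with no holes. Origin: centre of its underside, z up.
- toy_car: Bystander, loose: a red toy car with yellow hubs, 110 mm long (x), 66 wide (y), 56 high. Origin: centre of its underside, z up.
Things that resemble listed ones, but are neither listed nor needed, are in the scene too. There is more than one size of the caddy; the one meant has the size given above.

How it is judged:
At the end, for the whole second after the job is handed in: The yellow caddy hangs released and at rest on the stand: its origin within 16 mm of the stand's in x and y (stand frame) and 40 to 51 mm above the stand's underside, its y axis within 12 degrees of the stand's either way round, tilted less than 7 degrees (x of caddy in the frame of stand between -0.016 and 0.016 m and y of caddy in the frame of stand between -0.016 and 0.016 m and z of caddy in the frame of stand between 0.04 and 0.051 m and angle between the y axis of caddy and the y axis of stand, either way round below 0.21 rad and angle between caddy's own z axis and vertical below 0.12 rad and linear speed of caddy below 0.03 m/s and contact force between the fingers and caddy below 0.1 N); the robot touches nothing.
It fails at once if the blue caddy is moved more than 30 mm (distance of blue_caddy from where it was at the start of the episode above 0.03 m).
It fails at once if the toy car is moved more than 30 mm (distance of toy_car from where it was at the start of the episode above 0.03 m).
It also fails if it takes over 35 s, if anything falls off the work surface, if the arm or the gripper's body presses on something with over 40 N, if the wrist force passes 120 N, or if a joint passes its speed limit or range.

## Working session

There is one attempt and no reset: what is moved stays moved. The work goes in short steps, Python scripts to look and compute and a tool call to move; the robot and the scene stay as the last step left them, time stands still between calls to the robot, and variables do not carry over. Pictures are saved under pics/ and viewed, at most 10 in all, crops included, and the job is handed in when it is done.

Besides the shell and the picture viewer there is one more tool, called after "Call:" as name(argument=value, ...) on one line, values as JSON. step_arm: Moves the arm, as the interface text tells. Its arguments: {"type":"object","properties":{"increments":{"type":"array","items":{"type":"array"}},"fingers":{"type":"number"},"grip_force":{"type":"number"}},"required":["increments"]}

```bash
mkdir -p pics; python3 - <<'E'
from plant import readout,cams,ctrl
import cv2,numpy as np
for n in ["scene","side","wrist"]:
    im=cams.read_camera(n); cv2.imwrite(f"pics/{n}0.png",im[:,:,::-1]); 
    print(n,cams.get_calibration(n))
print(readout.get_state(),ctrl.hold_point_z)
a=cv2.imread("pics/scene0.png");b=cv2.imread("pics/side0.png")
E
```

```text
scene {'fx': 364.267027879553, 'fy': 364.267027879553, 'cx': 324.40535135595076, 'cy': 199.9165260007168, 'eye': array([ 1.1566102 , -0.04635467,  0.67453825]), 'rotation': array([0.25102175, 0.23622561, 0.66166354, 0.66587303])}
side {'fx': 379.1863353283218, 'fy': 379.1863353283218, 'cx': 323.66426093643094, 'cy': 209.233733567574, 'eye': array([ 0.15523956, -0.56897635,  0.47132649]), 'rotation': array([ 0.46258195, -0.16433022, -0.3000308 ,  0.81792117])}
wrist {'fx': 309.70691628693146, 'fy': 309.70691628693146, 'cx': 310.85029621250754, 'cy': 201.31077043402283, 'T_tool_cam': array([[-3.95400811e-04,  9.46823382e-01,  3.21753520e-01,
         8.33977685e-02],
       [ 9.99999850e-01,  2.52147487e-04,  4.86899459e-04,
         6.19579045e-04],
       [ 3.79878451e-04,  3.21753665e-01, -9.46823339e-01,
        -1.42156145e-01],
       [ 0.00000000e+00,  0.00000000e+00,  0.00000000e+00,
         1.00000000e+00]])}
{'time': 0.15, 'qpos': array([ 1.13499662e+00,  2.86977901e-01,  1.57784512e+00,  9.37863346e-06,
        1.27857997e+00, -1.50028794e-01]), 'dq': array([-2.24049855e-04, -2.52696222e-03, -7.30924677e-03, -1.40341440e-03,
       -1.86777059e-05,  3.30761260e-05]), 'joint_efforts': array([ 5.75315116e-04, -4.06603646e+01, -2.93140036e+01, -1.46115522e-04,
        3.92664224e-03,  8.12754706e-06]), 'eef_pos': array([0.19005223, 0.6471638 , 0.23025205]), 'tcp_rot': array([ 1.42401036e-01,  9.89808631e-01, -8.65318618e-04, -2.65659878e-04]), 'contact_force': array([-0.53407681,  0.37640386, -0.16920346]), 'wrist_torque': array([ 0.05096061,  0.03740449, -0.02118431]), 'finger_force': 0.0, 'opening': 0.9965317786210927} 0.0187
```

View pics/scene0.png

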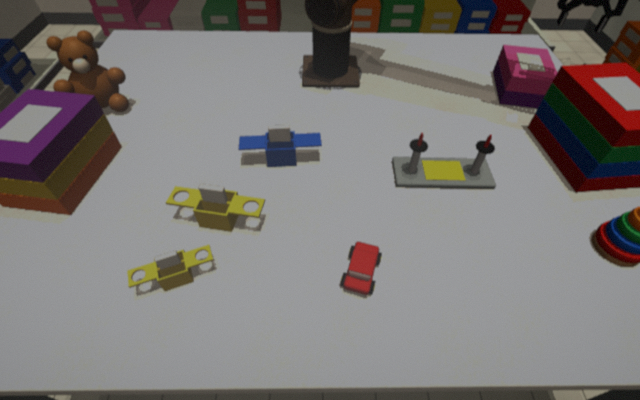

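View pics/side0.png

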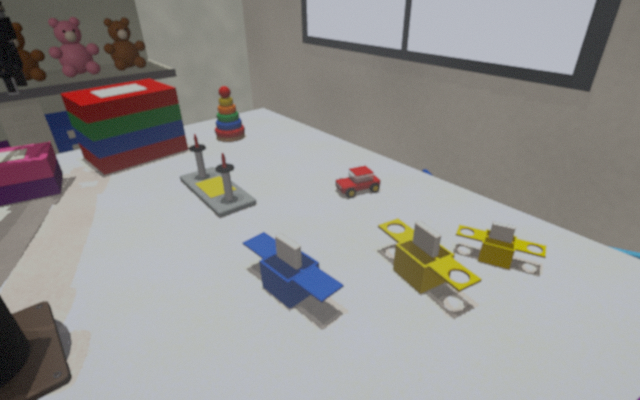

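Scene view: yellow caddies are at (215,205), which looks larger, and (172,268), which looks smaller. The blue caddy is at (280,145), the car at (361,267) and the stand at (444,170). Possible mix-ups for the target are those two yellow caddies and the blue one. I expect (215,205), and I'll check its size next (hole spacing should be 160 mm).

```bash
cat >h.py <<'E'
import cv2,numpy as np
from scipy.spatial.transform import Rotation as R
from plant import cams
def ray(n,uv):
    c=cams.get_calibration(n); d=np.array([(uv[0]-c['cx'])/c['fx'],-(uv[1]-c['cy'])/c['fy'],-1.])
    return np.array(c['eye']),R.from_quat(c['rotation']).apply(d)
def plane(n,uv,z):
    e,d=ray(n,uv); return e+d*(z-e[2])/d[2]
def tri(u1,u2):
    a,d=ray("scene",u1); b,e=ray("side",u2)
    s=np.linalg.lstsq(np.c_[d,-e],b-a,rcond=None)[0]
    p,q=a+d*s[0],b+e*s[1]; return (p+q)/2,np.linalg.norm(p-q)
E
python3 - <<'E'
from h import *
for n in ["scene","side"]:
    im=cv2.imread(f"pics/{n}0.png"); hsv=cv2.cvtColor(im,cv2.COLOR_BGR2HSV)
    m=cv2.inRange(hsv,(20,120,70),(35,255,255))
    cs,h=cv2.findContours(m,cv2.RETR_CCOMP,cv2.CHAIN_APPROX_NONE)
    for c,k in zip(cs,h[0]):
        a=cv2.contourArea(c)
        if a<25: continue
        M=cv2.moments(c); u=(M['m10']/M['m00'],M['m01']/M['m00'])
        print(n,"hole" if k[3]>=0 else "yel",np.round(u,1),a,plane(n,u,.057).round(4) if k[3]>=0 else cv2.boundingRect(c))
    r=cv2.inRange(hsv,(0,120,60),(9,255,255))|cv2.inRange(hsv,(170,120,60),(180,255,255))
    k,_,st,ce=cv2.connectedComponentsWithStats(r)
    for s,c in zip(st[1:],ce[1:]):
        if 8<s[4]<1500: print(n,"red",s,c.round(1))
    d=cv2.inRange(hsv,(0,0,0),(180,255,55))
    k,_,st,ce=cv2.connectedComponentsWithStats(d)
    for s,c in zip(st[1:],ce[1:]):
        if 30<s[4]<600 and s[1]>100: print(n,"dark",s,c.round(1))
a=cv2.imread("pics/scene0.png"); b=cv2.imread("pics/side0.png")
cv2.imwrite("pics/crop.png",np.vstack([np.hstack([cv2.resize(a[160:300,120:280],(400,300)),cv2.resize(a[120:200,385:505],(400,300))]),np.hstack([cv2.resize(b[200:320,370:550],(400,300)),cv2.resize(b[120:220,170:270],(400,300))])]))
E
```

```text
scene yel [170.7 269.4] 1415.0 (128, 245, 85, 45)
scene hole [138.1 275.2] 153.5 [ 0.8183 -0.3802  0.057 ]
scene hole [201.3 254.7] 133.5 [ 0.7739 -0.2717  0.057 ]
scene yel [215.5 206.8] 1857.0 (167, 187, 97, 43)
scene hole [250.5 206.4] 175.0 [ 0.6517 -0.1903  0.057 ]
scene hole [200.2 205.5] 43.5 [ 0.6493 -0.2997  0.057 ]
scene hole [180.8 196.2] 163.5 [ 0.6226 -0.348   0.057 ]
scene yel [ 24.8 187.7] 648.5 (0, 178, 57, 21)
scene yel [442.8 170.1] 676.5 (422, 161, 43, 19)
scene yel [440.3  15.7] 983.0 (421, 0, 39, 33)
scene hole [439.3  26.5] 138.5 [-0.2275  0.4163  0.057 ]
scene hole [442.2  14.9] 173.0 [-0.3289  0.4501  0.057 ]
scene red [  90    0   88   35 1463] [135.3  13.8]
scene red [238   0  39  31 716] [257.5  15.9]
scene red [494   0  37  13 236] [511.4   5.9]
scene red [512  14  11   4  13] [517.8  14.5]
scene red [501  25  20   8  38] [511.6  30.5]
scene red [492  26   6   7  16] [494.6  29.6]
scene red [351  30   6   2   9] [353.2  30.7]
scene red [507  59  51  35 729] [530.  79.]
scene red [418 135   4  11  25] [419.8 140.4]
scene red [485 136   6  11  25] [487.8 141
[... 606 characters left out ...]
226, 89, 43)
side hole [534.3 248.6] 113.0 [ 0.7898 -0.3925  0.057 ]
side hole [466.7 231.7] 98.5 [ 0.7457 -0.2847  0.057 ]
side yel [425.8 262.2] 2849.5 (380, 219, 101, 74)
side hole [458.8 276.3] 246.5 [ 0.6233 -0.3473  0.057 ]
side hole [395.6 228.3] 165.5 [ 0.652  -0.1886  0.057 ]
side yel [212.1 186.3] 323.0 (197, 177, 27, 20)
side yel [225.3 101.1] 66.5 (219, 98, 13, 8)
side red [219  86  10  12  85] [223.7  91.2]
side red [216 127  27  10 128] [228.6 131.7]
side red [  80  137  106   36 1253] [134.4 154.7]
side red [351 167  21   9 125] [360.9 170.6]
side red [337 176  42  14 221] [353.9 182.7]
side dark [ 55 165   6  14  39] [ 57.6 172.2]
side dark [ 26 386  32  14  83] [ 41.3 393.5]
```

View pics/crop.png

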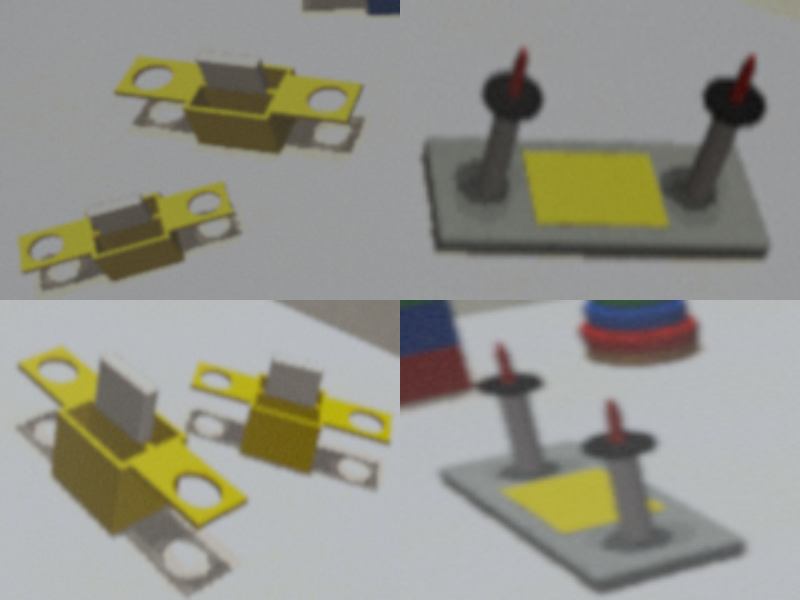

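The crop shows the target at upper left and lower left: the bigger caddy with a 160 mm hole spacing, which matches. The smaller one measures about 117 mm. Pins and collars are clear in both views. Next I'll triangulate the stand.

```bash
python3 - <<'E'
from h import *
P={}
for k,a,b in [("colA",(418.9,145.9),(224.8,168.3)),("colB",(485.5,147.2),(197.8,148)),("tipA",(421.9,133.3),(222.8,154)),("tipB",(490.6,135.5),(195,135)),("redtopL",(590,66),(68,93)),("redtopR",(640,83),(175,82)),("pinkL",(503,47),(0,155))]:
    p,e=tri(a,b);print(k,p.round(4),round(e,4))
for k,u,z in [("colA",(418.9,145.9),.1),("colB",(485.5,147.2),.1),("tipA",(421.9,133.3),.135),("tipB",(490.6,135.5),.135)]:print(k,plane("scene",u,z).round(4))
for k,u,z in [("colA",(224.8,168.3),.1),("colB",(197.8,148),.1),("tipA",(222.8,154),.135),("tipB",(195,135),.135)]:print("side",k,plane("side",u,z).round(4))
print("redbase",plane("scene",(580,185),0),plane("scene",(533,127),0),"pink",plane("scene",(503,100),0))
print("blue",plane("scene",(280,142),.06),"car",plane("scene",(361,267),.04))
E
```

```text
colA [0.4948 0.1995 0.0961] 0.0009
colB [0.4997 0.359  0.0969] 0.0004
tipA [0.4943 0.198  0.1332] 0.0007
tipB [0.4989 0.3586 0.1325] 0.0009
redtopL [0.2948 0.6574 0.207 ] 0.0236
redtopR [0.5376 0.5766 0.2563] 0.0719
pinkL [0.1036 0.5136 0.1421] 0.0072
colA [0.4999 0.1974 0.1   ]
colB [0.5034 0.3566 0.1   ]
tipA [0.496  0.1975 0.135 ]
tipB [0.5025 0.3563 0.135 ]
side colA [0.4914 0.1923 0.1   ]
side colB [0.4969 0.3517 0.1   ]
side tipA [0.4923 0.1931 0.135 ]
side tipB [0.4966 0.3531 0.135 ]
redbase [0.53289412 0.62780306 0.        ] [0.29872073 0.5968509  0.        ] pink [0.1621088 0.5522363 0.       ]
blue [ 0.44183825 -0.13964017  0.06      ] car [0.79232311 0.04195132 0.04      ]
```

View pics/wrist0.png

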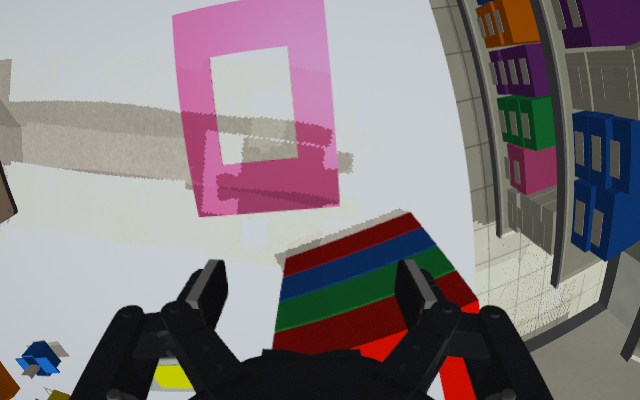

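The wrist view shows the pink box and the red stack (about 0.2 m high) next to the tool, so I rise first.

Measured poses:
- **Caddy:** about (0.6375, -0.269), yaw -0.18.
- **Stand:** about (0.498, 0.277), yaw -0.03. Pin spacing is 160 mm, which matches.

Call:
step_arm(increments=[[[0,0,40],[0,0,0]],[[0,0,40],[0,0,0]],[[18,-25,0],[0,0,-0.05]],[[18,-25,0],[0,0,-0.05]],[[18,-25,0],[0,0,-0.05]],[[18,-25,0],[0,0,-0.05]],[[18,-25,0],[0,0,-0.05]],[[18,-25,0],[0,0,-0.05]]], fingers=1)

```text
time: 0.82
eef_pos: [0.2987, 0.4962, 0.3109]
tcp_rot: [0.29, 0.957, -0.0, -0.0]
contact_force: [0.4, 0.0, 0.5]
opening: 1.001
finger_force: 0.0
```

Call:
step_arm(increments=[[[18,-25,0],[0,0,-0.05]],[[18,-25,0],[0,0,-0.05]],[[18,-25,0],[0,0,-0.05]],[[18,-25,0],[0,0,-0.05]],[[18,-25,0],[0,0,-0.05]],[[18,-25,0],[0,0,-0.05]],[[18,-25,0],[0,0,-0.05]],[[18,-25,0],[0,0,-0.05]]])

```text
time: 1.48
eef_pos: [0.4427, 0.2962, 0.311]
tcp_rot: [0.474, 0.88, -0.0, -0.0]
contact_force: [0.0, -0.1, -0.1]
opening: 1.002
finger_force: 0.0
```

Call:
step_arm(increments=[[[12,-35,-5],[0,0,-0.05]],[[12,-35,-5],[0,0,-0.05]],[[12,-35,-5],[0,0,-0.05]],[[12,-35,-5],[0,0,-0.05]],[[12,-35,-5],[0,0,-0.05]],[[12,-35,-5],[0,0,-0.05]],[[12,-35,-5],[0,0,-0.05]],[[12,-35,-5],[0,0,-0.05]]])

```text
time: 2.15
eef_pos: [0.5383, 0.0158, 0.2709]
tcp_rot: [0.64, 0.769, 0.0, -0.0]
contact_force: [0.1, 0.8, -0.1]
opening: 0.999
finger_force: 0.0
```

Call:
step_arm(increments=[[[12,-35,-5],[0,0,-0.05]],[[12,-35,-5],[0,0,-0.05]],[[12,-35,-5],[0,0,-0.05]],[[12,-35,-5],[0,0,-0.05]],[[12,-35,-5],[0,0,-0.05]],[[12,-35,-5],[0,0,-0.05]],[[12,-35,-5],[0,0,-0.05]],[[0,0,0],[0,0,0]]])

```text
time: 2.82
eef_pos: [0.6223, -0.2333, 0.2336]
tcp_rot: [0.765, 0.644, -0.001, -0.0]
contact_force: [-1.3, 1.2, -1.6]
opening: 1.0
finger_force: 0.0
```

Call:
step_arm(increments=[[[8,-18,-15],[0,0,-0.009]],[[7,-18,-15],[0,0,0]],[[0,0,-15],[0,0,0]],[[0,0,0],[0,0,0]]])

```text
time: 3.15
eef_pos: [0.6351, -0.2625, 0.1861]
tcp_rot: [0.766, 0.643, -0.001, -0.004]
contact_force: [-0.6, 1.1, -0.6]
opening: 0.998
finger_force: 0.0
```

```bash
cat >>h.py <<'E'
from plant import readout
def wrist(name):
    s=readout.get_state(); im=cams.read_camera("wrist")[:,:,::-1].copy(); cv2.imwrite(f"pics/{name}.png",im)
    T=np.eye(4);T[:3,:3]=R.from_quat(s['tcp_rot']).as_matrix();T[:3,3]=s['eef_pos']
    return im,T,s
def wplane(T,uv,z):
    c=cams.get_calibration("wrist"); C=T@c['T_tool_cam']
    d=np.array([uv[0]-c['cx'],-(uv[1]-c['cy'])]); r=np.hypot(*d); th=r/c['fx']
    v=C[:3,:3]@np.r_[d/r*np.sin(th),-np.cos(th)]
    return C[:3,3]+v*(z-C[2,3])/v[2]
E
python3 - <<'E'
from h import *
im,T,s=wrist("w1"); print(s['eef_pos'],s['tcp_rot'])
hsv=cv2.cvtColor(im,cv2.COLOR_BGR2HSV)
m=cv2.inRange(hsv,(20,120,60),(35,255,255))
cs,h=cv2.findContours(m,cv2.RETR_CCOMP,cv2.CHAIN_APPROX_NONE)
for c,k in zip(cs,h[0]):
    a=cv2.contourArea(c)
    if a<100: continue
    M=cv2.moments(c); u=(M['m10']/M['m00'],M['m01']/M['m00']); print("hole" if k[3]>=0 else "yel",np.round(u,1),a,wplane(T,u,.057).round(4))
E
```

```text
[ 0.63510665 -0.26248354  0.18614142] [ 0.7661545   0.64264221 -0.00126481 -0.00408336]
yel [455.3 218.5] 4848.5 [ 0.7736 -0.3137  0.057 ]
hole [470.5 241. ] 951.0 [ 0.7925 -0.3438  0.057 ]
hole [440.6 179.3] 418.5 [ 0.7584 -0.2699  0.057 ]
yel [314.5 185.1] 12983.5 [ 0.6381 -0.2556  0.057 ]
hole [313.4 271.7] 718.5 [ 0.6215 -0.3455  0.057 ]
hole [314.5 208.8] 1399.0 [ 0.6342 -0.2782  0.057 ]
hole [315.3 109.9] 1208.5 [ 0.6505 -0.189   0.057 ]
```

View pics/w1.png

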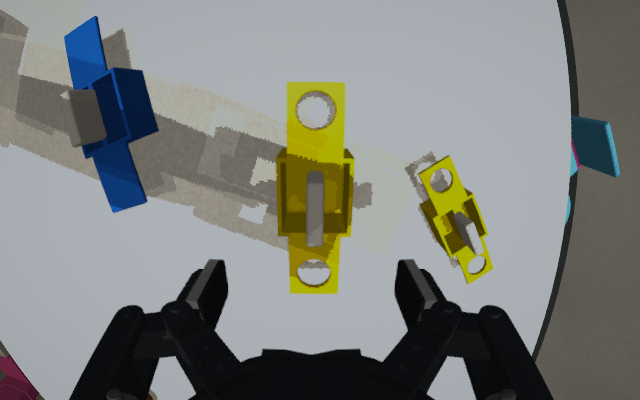

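The wrist view agrees: holes at (.6505,-.189) and (.6215,-.3455), centre about (.636,-.268), and the grip (315,208) sits between the fingers. I'll descend.

Call:
step_arm(increments=[[[1,-5,-20],[0,0,0]],[[0,0,-20],[0,0,0]],[[0,0,-20],[0,0,0]],[[0,0,-15],[0,0,0]],[[0,0,0],[0,0,0]],[[0,0,0],[0,0,0]]])

```text
time: 3.7
eef_pos: [0.638, -0.2674, 0.1161]
tcp_rot: [0.766, 0.643, -0.0, -0.001]
contact_force: [0.6, 0.2, -0.1]
opening: 1.0
finger_force: 0.0
```

```bash
python3 - <<'E'
from plant import readout as r
s=r.get_state();print(s['eef_pos'],s['tcp_rot'],s['contact_force'],s['dq'].round(3))
E
```

```text
[ 0.63797989 -0.26741677  0.11605122] [ 7.65614008e-01  6.43299792e-01 -1.86621194e-04 -7.30442841e-04] [ 0.61334783  0.19554199 -0.05024689] [-0.005 -0.022 -0.039 -0.002 -0.003  0.001]
```

Call:
step_arm(increments=[[[-1,-1,-15],[0,0,0]],[[0,0,-15],[0,0,0]],[[0,0,-15],[0,0,0]],[[0,0,0],[0,0,0]],[[0,0,0],[0,0,0]]])

```text
time: 4.12
eef_pos: [0.636, -0.2687, 0.0689]
tcp_rot: [0.766, 0.643, -0.001, -0.002]
contact_force: [0.2, -0.3, 0.2]
opening: 1.0
finger_force: 0.0
```

Call:
step_arm(increments=[[[0,0,0],[0,0,0]],[[0,0,0],[0,0,0]],[[0,0,0],[0,0,0]],[[0,0,0],[0,0,0]],[[0,0,0],[0,0,0]],[[0,0,0],[0,0,0]],[[0,0,0],[0,0,0]],[[0,0,0],[0,0,0]]], fingers=-1, grip_force=60)

```text
time: 4.78
eef_pos: [0.6372, -0.2694, 0.0716]
tcp_rot: [0.766, 0.643, -0.0, -0.0]
contact_force: [-1.3, 0.5, 1.3]
opening: 0.153
finger_force: 61.9
```

Call:
step_arm(increments=[[[0,0,5],[0,0,0]],[[0,0,10],[0,0,0]],[[0,0,15],[0,0,0]],[[0,0,20],[0,0,0]],[[0,0,20],[0,0,0]],[[0,0,20],[0,0,0]],[[0,0,0],[0,0,0]]])

```text
time: 5.37
eef_pos: [0.6402, -0.271, 0.1688]
tcp_rot: [0.766, 0.643, 0.002, 0.005]
contact_force: [1.2, -1.3, -1.2]
opening: 0.154
finger_force: 61.4
```

```bash
python3 - <<'E'
from h import *
im,T,s=wrist("w2"); print(s['eef_pos'],s['tcp_rot'],s['contact_force'],s['opening'])
E
```

```text
[ 0.64020369 -0.27100043  0.16882818] [0.76581409 0.64303632 0.00189441 0.00543002] [ 1.18576759 -1.31046958 -1.19322784] 0.1543823331565556
```

View pics/w2.png

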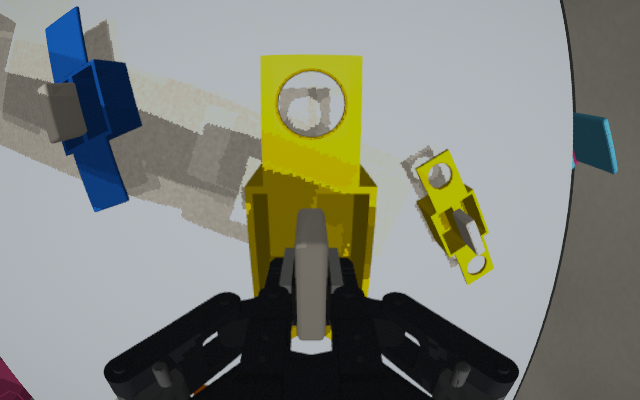

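The wrist view shows the caddy held by its grip and lifted, with the front hole at (312,103). Next I raise it and carry it over the stand.

Call:
step_arm(increments=[[[0,0,20],[0,0,0]],[[0,0,25],[0,0,0]],[[-4,15,25],[0,0,0.01]],[[-7,25,15],[0,0,0.01]],[[-9,33,5],[0,0,0.01]],[[-9,33,0],[0,0,0.01]],[[-9,33,0],[0,0,0.01]],[[-9,33,0],[0,0,0.01]]])

```text
time: 6.08
eef_pos: [0.5889, -0.0958, 0.2498]
tcp_rot: [0.746, 0.666, -0.0, -0.001]
contact_force: [0.8, -0.2, -2.6]
opening: 0.155
finger_force: 61.2
```

Call:
step_arm(increments=[[[-9,33,0],[0,0,0.01]],[[-9,33,0],[0,0,0.01]],[[-9,33,0],[0,0,0.01]],[[-9,33,0],[0,0,0.01]],[[-9,33,0],[0,0,0.01]],[[-9,33,0],[0,0,0.01]],[[-9,33,0],[0,0,0.01]],[[-9,33,0],[0,0,0.01]]])

```text
time: 6.75
eef_pos: [0.5168, 0.168, 0.2499]
tcp_rot: [0.719, 0.695, -0.001, -0.001]
contact_force: [0.7, 0.4, -2.9]
opening: 0.153
finger_force: 61.2
```

Call:
step_arm(increments=[[[-9,33,0],[0,0,0.01]],[[-9,33,0],[0,0,0.01]],[[-6,25,0],[0,0,0.0]],[[-4,15,0],[0,0,0.0]],[[-2,8,0],[0,0,0.0]],[[0,0,0],[0,0,0]],[[0,0,0],[0,0,0]],[[0,0,0],[0,0,0]]])

```text
time: 7.42
eef_pos: [0.4885, 0.2795, 0.2508]
tcp_rot: [0.712, 0.702, -0.001, 0.0]
contact_force: [-0.6, 1.1, -2.9]
opening: 0.155
finger_force: 61.2
```

```bash
python3 - <<'E'
from h import *
im,T,s=wrist("w3"); print(s['eef_pos'],s['tcp_rot'],s['contact_force'],s['opening'])
a=cams.read_camera("scene")[:,:,::-1];b=cams.read_camera("side")[:,:,::-1]
cv2.imwrite("pics/s3.png",a);cv2.imwrite("pics/d3.png",b)
cv2.imwrite("pics/c3.png",np.vstack([np.hstack([cv2.resize(a[60:210,360:560],(400,300)),cv2.resize(b[40:220,120:360],(400,300))]),np.hstack([cv2.resize(im,(480,300)),np.zeros((300,320,3),np.uint8)])]))
E
```

```text
[0.4884703  0.27954332 0.2508104 ] [ 7.12404381e-01  7.01768979e-01 -5.36662332e-04  1.01181973e-04] [-0.5958363   1.10692741 -2.88496244] 0.15519787167288052
```

View pics/c3.png

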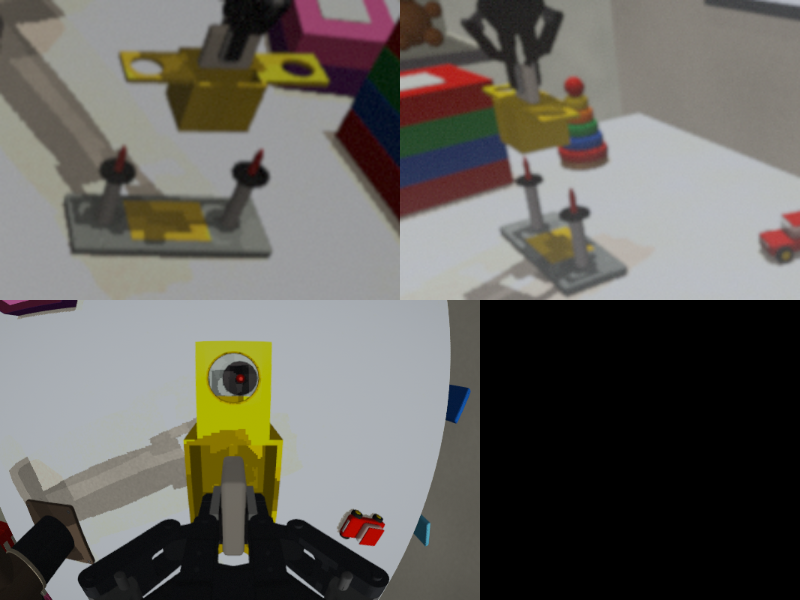

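Wrist view: the pin (red, 240,379 in the small image) shows through the front hole. The caddy hangs level above the stand. I'll get the exact offset of pin against hole.

```bash
python3 - <<'E'
from h import *
im=cv2.imread("pics/w3.png"); T=np.eye(4);T[:3,:3]=R.from_quat([.712404,.701769,-.000537,.000101]).as_matrix();T[:3,3]=[.48847,.27954,.25081]
hsv=cv2.cvtColor(im,cv2.COLOR_BGR2HSV)
roi=np.zeros(im.shape[:2],np.uint8); roi[50:190,250:370]=255
m=cv2.inRange(hsv,(20,120,60),(35,255,255))&roi
cs,h=cv2.findContours(m,cv2.RETR_CCOMP,cv2.CHAIN_APPROX_NONE)
for c,k in zip(cs,h[0]):
    if k[3]>=0 and cv2.contourArea(c)>500:
        (x,y),ax,_=cv2.fitEllipse(c); print("hole",x,y,ax,wplane(T,(x,y),.236).round(4))
r=(cv2.inRange(hsv,(0,150,60),(9,255,255))|cv2.inRange(hsv,(170,150,60),(180,255,255)))&roi
n,_,st,ce=cv2.connectedComponentsWithStats(r)
for s,c in zip(st[1:],ce[1:]): print("pin",s,c,wplane(T,c,.132).round(4))
a=cv2.imread("pics/s3.png");
m=cv2.inRange(cv2.cvtColor(a,cv2.COLOR_BGR2HSV),(20,120,50),(35,255,255))
cs,h=cv2.findContours(m,cv2.RETR_CCOMP,cv2.CHAIN_APPROX_NONE)
for c,k in zip(cs,h[0]):
    M=cv2.moments(c)
    if k[3]>=0 and M['m00']>20: u=(M['m10']/M['m00'],M['m01']/M['m00']); print("scene hole",np.round(u,1),M['m00'],plane("scene",u,.236).round(4))
E
```

```text
hole 310.8333435058594 101.08426666259766 (60.8107795715332, 69.5096206665039) [0.4894 0.3625 0.236 ]
pin [315  99  11  11  87] [320.         103.85057471] [0.4968 0.3595 0.132 ]
scene hole [138.  275.3] 152.0 [ 0.9166 -0.2835  0.236 ]
scene hole [201.3 254.6] 138.5 [ 0.8847 -0.2064  0.236 ]
scene hole [508.4  94.1] 79.0 [0.4885 0.3616 0.236 ]
scene hole [432.8  93. ] 131.0 [0.4865 0.2001 0.236 ]
scene hole [439.5  26.5] 128.0 [0.1739 0.2827 0.236 ]
scene hole [442.5  15.3] 133.0 [0.1041 0.3065 0.236 ]
```

Call:
step_arm(increments=[[[5,-2,-15],[0,0,-0.012]],[[4,-1,-20],[0,0,0]],[[0,0,-20],[0,0,0]],[[0,0,-15],[0,0,0]],[[0,0,-7],[0,0,0]],[[0,0,0],[0,0,0]],[[0,0,0],[0,0,0]]])

```text
time: 8.15
eef_pos: [0.4976, 0.2773, 0.1746]
tcp_rot: [0.716, 0.698, 0.0, 0.0]
contact_force: [0.0, 0.2, -2.0]
opening: 0.151
finger_force: 61.1
```

```bash
python3 - <<'E'
from h import *
im,T,s=wrist("w4"); print(s['eef_pos'],s['tcp_rot'],s['contact_force'])
ze=s['eef_pos'][2]-.0716+.057
hsv=cv2.cvtColor(im,cv2.COLOR_BGR2HSV)
roi=np.zeros(im.shape[:2],np.uint8); roi[50:190,250:370]=255
m=cv2.inRange(hsv,(20,120,60),(35,255,255))&roi
cs,h=cv2.findContours(m,cv2.RETR_CCOMP,cv2.CHAIN_APPROX_NONE)
for c,k in zip(cs,h[0]):
    if k[3]>=0 and cv2.contourArea(c)>500:
        (x,y),ax,_=cv2.fitEllipse(c); print("hole",x,y,ax,wplane(T,(x,y),ze).round(4))
r=(cv2.inRange(hsv,(0,150,60),(9,255,255))|cv2.inRange(hsv,(170,150,60),(180,255,255)))&roi
n,_,st,ce=cv2.connectedComponentsWithStats(r)
for t,c in zip(st[1:],ce[1:]): print("pin",t,c,wplane(T,c,.132).round(4))
a=cams.read_camera("scene")[:,:,::-1];b=cams.read_camera("side")[:,:,::-1]
cv2.imwrite("pics/c4.png",np.vstack([np.hstack([cv2.resize(a[90:210,380:540],(400,300)),cv2.resize(b[70:220,160:360],(400,300))]),np.hstack([cv2.resize(im,(480,300)),np.zeros((300,320,3),np.uint8)])]))
E
```

```text
[0.49761227 0.27729584 0.17464762] [7.16448972e-01 6.97639493e-01 5.99531673e-05 6.55354945e-05] [ 0.04915671  0.18471223 -2.0210885 ]
hole 310.9773864746094 102.77882385253906 (64.62274169921875, 68.13424682617188) [0.4995 0.3594 0.16  ]
pin [300  95  16  16 186] [307.3655914  102.55376344] [0.4974 0.3593 0.132 ]
```

View pics/c4.png

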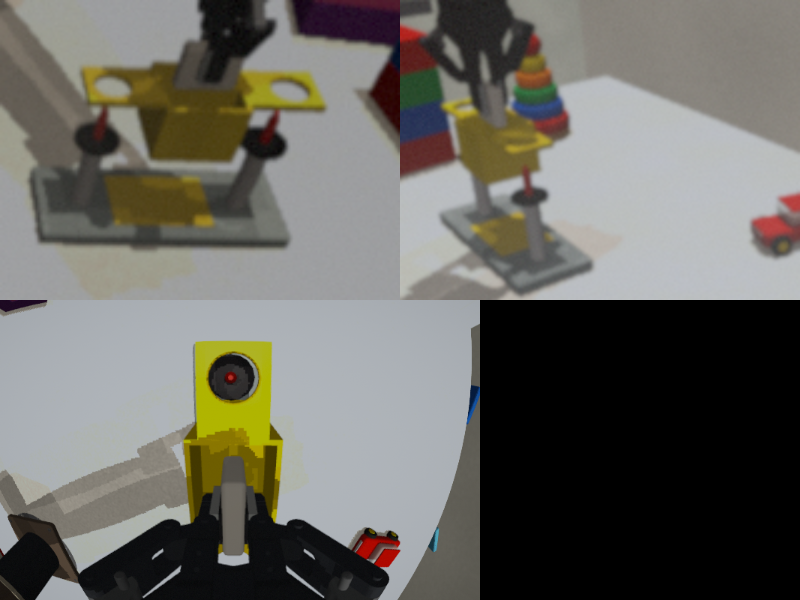

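The pin shows centred in the hole in the wrist view (pin 307,103, hole 311,103; about 2 mm apart). The yaw matches too. I'll lower it the remaining 57 mm.

Call:
step_arm(increments=[[[-1,0,-10],[0,0,0]],[[0,0,-12],[0,0,0]],[[0,0,-12],[0,0,0]],[[0,0,-10],[0,0,0]],[[0,0,-6],[0,0,0]],[[0,0,-3],[0,0,0]],[[0,0,-2],[0,0,0]],[[0,0,0],[0,0,0]]])

```text
time: 8.97
eef_pos: [0.4962, 0.2776, 0.1189]
tcp_rot: [0.716, 0.698, -0.0, -0.0]
contact_force: [0.2, -0.1, -2.5]
opening: 0.158
finger_force: 61.3
```

Call:
step_arm(increments=[[[0,0,-1],[0,0,0]],[[0,0,-1],[0,0,0]],[[0,0,0],[0,0,0]],[[0,0,0],[0,0,0]]])

```text
time: 9.3
eef_pos: [0.4965, 0.2777, 0.1177]
tcp_rot: [0.716, 0.698, 0.0, 0.0]
contact_force: [1.2, 0.1, -2.2]
opening: 0.154
finger_force: 61.3
```

Not yet in contact; I'll ease it down another couple of mm.

Call:
step_arm(increments=[[[0,0,-1],[0,0,0]],[[0,0,-1],[0,0,0]],[[0,0,0],[0,0,0]],[[0,0,0],[0,0,0]]])

```text
time: 9.63
eef_pos: [0.4965, 0.2778, 0.1175]
tcp_rot: [0.716, 0.698, 0.0, 0.0]
contact_force: [-4.8, -1.8, 6.8]
opening: 0.153
finger_force: 62.5
```

It is seated: contact came at the expected height, z = .1175. Release and go straight up.

Call:
step_arm(increments=[[[0,0,0],[0,0,0]],[[0,0,0],[0,0,0]],[[0,0,0],[0,0,0]],[[0,0,0],[0,0,0]],[[0,0,0],[0,0,0]],[[0,0,0],[0,0,0]],[[0,0,0],[0,0,0]],[[0,0,0],[0,0,0]]], fingers=1)

```text
time: 10.3
eef_pos: [0.4962, 0.2776, 0.1152]
tcp_rot: [0.716, 0.698, -0.0, -0.0]
contact_force: [-1.1, -0.3, -0.0]
opening: 1.0
finger_force: 0.0
```

Call:
step_arm(increments=[[[0,0,10],[0,0,0]],[[0,0,20],[0,0,0]],[[0,0,25],[0,0,0]],[[0,0,25],[0,0,0]],[[0,0,25],[0,0,0]],[[0,0,10],[0,0,0]],[[0,0,0],[0,0,0]],[[0,0,0],[0,0,0]]])

```text
time: 10.97
eef_pos: [0.4963, 0.2776, 0.2305]
tcp_rot: [0.716, 0.698, 0.0, 0.0]
contact_force: [0.0, -0.6, -1.5]
opening: 1.003
finger_force: 0.0
```

```bash
python3 - <<'E'
from h import *
im,T,s=wrist("w5"); print(s['eef_pos'],s['contact_force'],s['opening'],s['finger_force'])
a=cams.read_camera("scene")[:,:,::-1];b=cams.read_camera("side")[:,:,::-1]
cv2.imwrite("pics/c5.png",np.vstack([np.hstack([cv2.resize(a[90:210,380:540],(400,300)),cv2.resize(b[70:220,160:360],(400,300))]),np.hstack([cv2.resize(im,(400,300)),cv2.resize(a,(400,300))])]))
E
```

```text
[0.49625958 0.27762523 0.23045126] [ 0.02643935 -0.6342914  -1.54532675] 1.0033270215768677 0.0
```

View pics/c5.png

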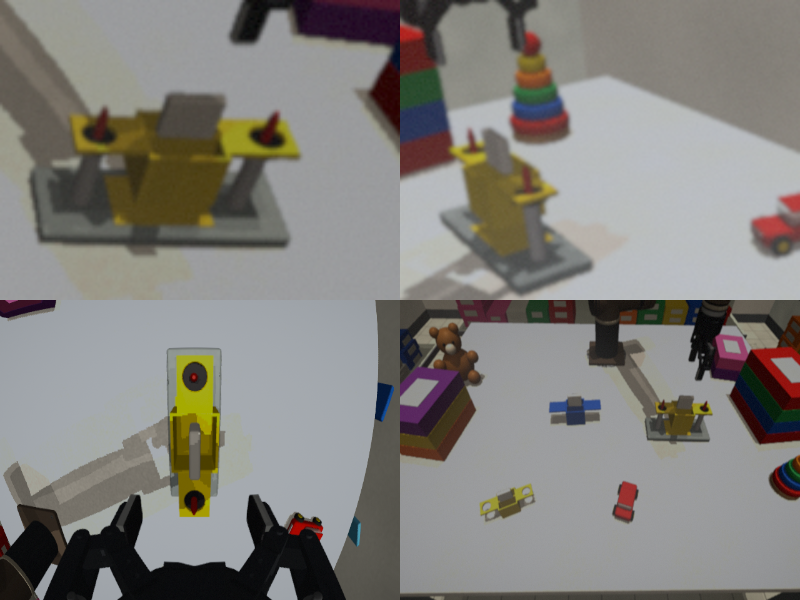

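Both pins stand centred in the ear holes. The caddy is level on the collars, the gripper is clear, and the blue caddy and car have not moved.

```bash
python3 -c "
from plant import sign_off
print(sign_off())"
```

```text
the job is handed in; nothing more can be done
None
```

The yellow caddy hangs level and released on the stand, with a red pin through each ear hole; the blue caddy and toy car were not touched, and the job was handed in at about 11 s (no verdict was returned).

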